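# Bolt down the watch inspection slide and bring the movement to its click stop

### The job

Bolt the watch inspection slide down by turning first the red and then the blue wing bolt clockwise to its stop, then take the orange knob of the carriage between the fingers and slide the watch movement along the rail until the carriage's ball clicks into the notch. Finish while still holding the knob there, between the fingers, with the ball sitting in the notch. Leave the tubs, the tools and the other things on the bench where they are.

Things in the scene. Friction and masses are not known exactly. Their poses are not given: they have to be found in the camera images.
- slide: fixed slide: grey plate 180 x 470 x 12 mm (x -50 to +130, y -235 to +235) with a steel rail (y -155 to +155, 34 mm high) topped by a brass strip. Origin on the table under mid-rail; y along the rail the way the carriage must travel, x across it to the black lamp bar (centre x = 112, 300 long, top 79 mm high), z up. Bolts stand at y = -205 and +205 mm on the rail's line; which end is red varies
- carriage_knob (a point): centre of the upright round orange knob on the aluminium carriage: 24 mm diameter, spans 62 to 90 mm above the table; the carriage's flat top is 56 mm high. Carriage 50 mm long along the rail, 60 mm across, watch movement in a green holder on the lamp side (to 64 mm high). Axes as the slide's. It runs only along the rail, with 2 to 3 N of drag
- carriage (a joint): carriage position in m: 0 = knob at slide y -100 mm, 0.200 = far end, y +100 mm; starts at 0 to 0.04. The notch, a 12 mm gap in the brass strip, lies anywhere from 0.120 to 0.165. There the carriage centres itself and is held both ways; leaving takes a push of 15 to 20 N, so a rise of about 8 N in the push means the notch is found (drag alone can swing by 5 N)
- ball (a joint): drop of the carriage's spring-loaded detent ball (14 mm diameter, under the knob) in m: 0 to 0.0006 while it rides on the brass strip, 0.0033 to 0.0043 when seated in the notch
- bolt_red (a joint): red wing bolt, turn in rad seen clockwise from above: starts slack at 0 to 0.5, end stop (bolted home) at 1.4, when its wing lies along the rail; stiff enough to stay where left (about 0.05 N m). It only turns, it does not rise or sink
- bolt_red_wing (a point): point on the red bolt's axis, 40 mm above the table, where the wing is pinched. The wing is an upright bar 40 mm long (along this point's x axis, which turns with the bolt), 10 mm thick (along y), from 26 to 50 mm above the table; under it a 12 mm post and a 28 mm steel collar up to 18 mm height
- bolt_blue (a joint): blue wing bolt, as the red one: 0 to 0.5 at the start, end stop at 1.4 clockwise from above
- bolt_blue_wing (a point): same point on the blue bolt, same sizes and axes as for the red one
- tub_red: red lidded parts tub, 60 mm wide, 23 mm high, on the robot's side of the slide; bystander. Origin at its underside
- tub_blue: blue lidded parts tub, 60 mm wide, 23 mm high, on the robot's side; bystander. Origin at its underside
- tub_green: green lidded parts tub, 52 mm wide, 23 mm high, beyond the lamp; bystander. Origin at its underside
- cushion: black round watch case cushion, 94 mm wide, 30 mm high, beyond the lamp; bystander. Origin at its underside
- dome: clear dust dome with a blue knob, 80 mm wide, 61 mm high, beyond the lamp; bystander. Origin at its underside
- driver: small screwdriver with a yellow handle, 130 mm long along its x axis, lying on the robot's side; bystander
- tweezers: steel tweezers, 120 mm long along their x axis, lying on the robot's side; bystander

How it is judged:
On the way, in this order (a step that is already met when the one before it is completed fails the run):
1. the red bolt is turned home (value of joint bolt_red above 1.32 rad and not (value of joint bolt_blue above 1.32 rad)), for 0.2 s.
2. the blue bolt is turned home (value of joint each of bolt_blue, bolt_red above 1.32 rad), for 0.2 s.
3. the knob is held between the fingers with the ball in the notch (value of joint ball above 0.0017 m and value of joint carriage above 0.1 m and contact force between the fingers and slide above 2 N and horizontal distance between the grasp point and carriage_knob below 0.014 m), for 0.3 s.
At the end, for the whole second after the job is handed in: both bolts at their stops (above 1.32 rad of 1.4); the ball dropped into the notch by more than 1.7 mm (seated within about 1.4 mm along the rail); the fingers still hold the orange knob (over 2 N, grasp point within 14 mm of the knob's axis) (all of step 2 and all of step 3); the arm keeps its last pose, push and grip.
It fails at once if a tub, tool, the cushion or the dome is pushed away (more than 30 mm) (distance of any of tub_red, tub_blue, tub_green, cushion, dome, driver, tweezers from where it was at the start of the episode above 0.03 m).
It also fails if it takes over 61 s, if anything falls off the work surface, if the arm or the gripper's body presses on something with over 40 N, if the wrist force passes 120 N, or if a joint passes its speed limit or range.

### The arm

A 6-joint arm with a two-finger parallel gripper is mounted at the origin on the work surface. World frame = base frame: x ahead of the robot, y to its left, z up, the work surface at z = 0. Lengths are in m, angles in rad, forces in N, time in s.
With the tool pointing down it reaches from about 0.25 to 0.775 m from the base axis. Payload 4 kg.
Tool frame: the origin (TCP) lies at the very end of the fingers, on their centre line; the grasp point (between the pads) lies 19 mm behind it (robot.pinch_z is the distance from the TCP to the grasp point, in m); z points along the fingers, y is the line along which they close (so a half turn about z gives the same grasp; the last joint's range is limited). The gripper opens to 94 mm and grips with 3 to 60 N. Pads are 16 mm wide; open, the fingers measure 119 mm over their backs; the gripper's body (75 mm by 177 mm) begins 78 mm behind the grasp point.
Start: joints at [1.019, 0.087, 1.371, -0, 1.684, -0.103], TCP at [0.239, 0.496, 0.206] pointing down, gripper open.
Joint ranges: [-3.1, 3.1], [-0.76, 2.03], [0.27, 2.55], [-1.08, 4.22], [0.17, 2.65], [-2.57, 2.57]. Speed limits (rad/s): [2.79, 2.79, 3.14, 3.14, 3.14, 3.14].

### API

Orientations are given as [roll, pitch, yaw] about the fixed x, y, z axes, in that order (R = Rz(yaw) Ry(pitch) Rx(roll)).
In Python, from bench import robot gives the robot as it stands.
- The arm moves only by the tool arm_command, never from a script. Its argument "targets" is one flat list of numbers, 7 for each row, row after row: the turn, a rotation vector about the tool's x, y, z in degrees, then the shift along the tool's x, y, z in mm, then the closure, from -1 (fully open) to 1 (shut). In form: [ax, ay, az, x, y, z, hand, ax, ay, az, x, y, z, hand, ...]. A call has 1 to 20 rows; each row is the pose to reach, as a shift and turn from the pose commanded when the call began, along the tool's axes at that moment; what a row does not reach only later rows make up. A row lasts 1/10 s, in which the tool goes at most 50 mm and 8.59 degrees, less where a joint would pass 70% of its speed; a pose out of reach is approached as far as the arm can. A call with a gripper value outside its range is refused whole. The fingers move at their own pace and stop on an object; the grip force is fixed at half the most. Time passes only in rows, so rows that repeat a pose let the fingers close. It gives the time, the measured TCP pose, the force, the opening and the grip force at its end, in the units of the state.
- robot.get_obs(): the state, without advancing time (a new reading comes with each control period).
- robot.snapshot(name): name is "scene" or "top" or "wrist"; returns a dict with "color" (384x512x3 uint8, red, green, blue), "range_z" (384x512 float32, m along the optical axis (not along the pixel's ray), 0 where there is no reading), "fx", "fy", "cx", "cy" (pixels), "dist_coeffs" ([k1, k2, p1, p2, k3] as OpenCV has them; the pictures are not rectified), "T" (4x4, takes a point from camera to world coordinates); the wrist camera has in their place "T_tool_cam" (4x4, takes a point from camera to tool coordinates, whose origin is the TCP and whose axes are the flange's). Camera axes: x right, y down, z forward; pixel columns grow to the right and rows downward; lengths in m; the calibration is good to about 2 mm. A picture is of the moment at which its call begins: read the wrist's pose just before it.
- robot.close_job(): hands the job in; it is judged then, once.
The state is a dict: "time": time; "joint_positions": joint angles; "qvel": joint speeds; "joint_torque": joint torques, N m; "tool_pos": TCP position; "ee_rot": TCP orientation; "wrist_force": force on the tool from outside, world axes, zero at the start; "wrist_torque": the same for the moment, N m; "width": finger opening in m; "finger_force": force on a finger pad.
Only numpy, scipy, OpenCV 4.12 (cv2) and the standard library are available. Lean on these libraries where they do the work, as an engineer would, in place of code of your own. Each camera call takes 0.05 s, during which the arm holds its last target. There are 200 camera calls.

## Working session

There is one attempt and no reset: what is moved stays moved. The work goes in short steps, Python scripts to look and compute and a tool call to move; the robot and the scene stay as the last step left them, time stands still between calls to the robot, and variables do not carry over. Pictures are saved under pics/ and viewed, at most 10 in all, crops included, and the job is handed in when it is done.

Besides the shell and the picture viewer there is one more tool, called after "Call:" as a command line: name --argument value ..., lists and objects as JSON in quotes. arm_command: Moves the arm, as the interface text tells. Its arguments: {"type":"object","properties":{"targets":{"type":"array"}},"required":["targets"]}

```bash
mkdir -p pics; cat > h.py <<'E'
import numpy as np, cv2
from bench import robot
def save(s,n,crop=None,k=1):
    im=s["color"][...,::-1]
    if crop: im=im[crop[1]:crop[3],crop[0]:crop[2]]
    cv2.imwrite("pics/"+n,cv2.resize(im,None,fx=k,fy=k,interpolation=cv2.INTER_CUBIC))
def ray(s,uv):
    K=np.array([[s["fx"],0,s["cx"]],[0,s["fy"],s["cy"]],[0,0,1]])
    return cv2.undistortPoints(np.array(uv,float).reshape(-1,1,2),K,np.array(s["dist_coeffs"])).reshape(-1,2)
def at_z(s,uv,z,T=None):
    T=np.array(s["T"]) if T is None else T
    r=np.c_[ray(s,uv),np.ones(len(uv))]@T[:3,:3].T
    return T[:3,3]+r*((np.array(z)-T[2,3])/r[:,2])[:,None]
E
python3 - <<'E'
from h import *
import pickle
s=robot.snapshot("top");pickle.dump(s,open("top.pkl","wb"));save(s,"top.png",None,1.5)
print(s["T"],s["fx"]);o=robot.get_obs();print(o)
E
```

```text
[[ 0.0077877  -0.99354722  0.11315153  0.47273056]
 [-0.99954429 -0.00443418  0.02985893  0.01868046]
 [-0.02916452 -0.1133325  -0.99312898  0.85375965]
 [ 0.          0.          0.          1.        ]] 358.6534810563311
{'time': 0.05, 'joint_positions': array([ 1.01886729e+00,  8.79216992e-02,  1.37221802e+00,  2.01433021e-05,
        1.68358544e+00, -1.03099332e-01]), 'qvel': array([-0.00114185, -0.00016142, -0.00122346,  0.00219232, -0.00070464,
        0.00057083]), 'joint_torque': array([ 1.55039212e-03, -3.41545093e+01, -3.03591299e+01,  7.20733730e-02,
        3.05187365e-02, -9.35000139e-05]), 'tool_pos': array([0.23836699, 0.49506914, 0.20434075]), 'ee_rot': array([-3.13947353e+00, -2.39384368e-04,  2.69276494e+00]), 'wrist_force': array([-0.10144418, -0.40878476,  1.00430029]), 'wrist_torque': array([0.03865801, 0.03162831, 0.00558093]), 'finger_force': 0.0, 'width': 0.09418381951109396}
```

View pics/top.png

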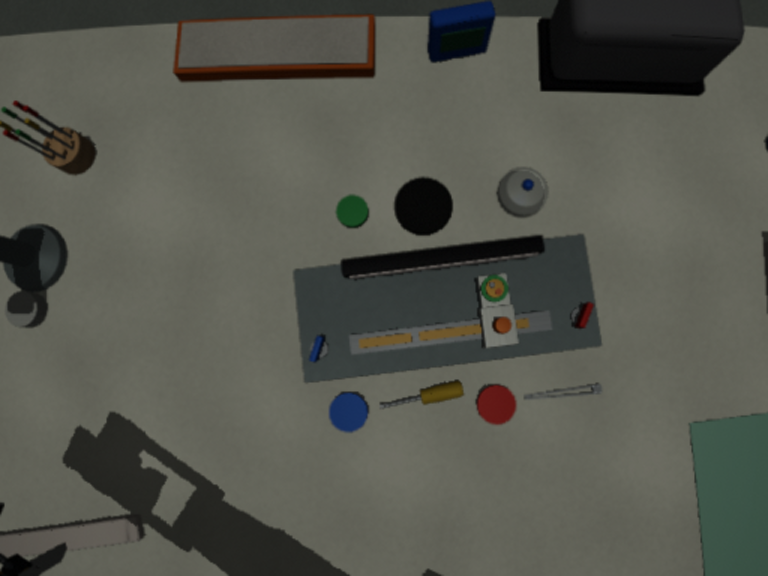

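The top view shows the red wing bolt at (585,316), the blue at (318,348) and the orange knob at (503,325), in the 1.5x picture. The brass gap is at about (415,336). I'll enlarge it.

```bash
python3 - <<'E'
from h import *
import pickle
s=pickle.load(open("top.pkl","rb"))
s["color"]=np.clip(s["color"].astype(float)*1.7,0,255).astype(np.uint8)
save(s,"topc.png",(195,150,405,265),3.8)
E
```

```text
(no output)
```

View pics/topc.png

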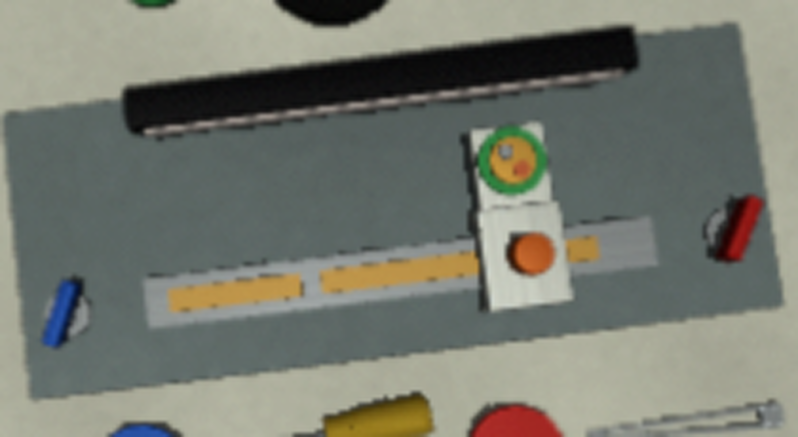

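The enlarged crop shows the red wing centred at (742,228) with ends (755,198) and (729,260). The blue wing is at (62,313) with ends (71,281) and (52,345). The knob top is at (531,253) and the gap edges are at (301,286) and (321,282).

```bash
python3 - <<'E'
from h import *
import pickle
s=pickle.load(open("top.pkl","rb"))
P=dict(r=(742,228,.05),r1=(755,198,.05),r2=(729,260,.05),b=(62,313,.05),b1=(71,281,.05),b2=(52,345,.05),k=(531,253,.09),
c1=(5,113,.012),c2=(738,24,.012),c3=(782,305,.012),c4=(33,397,.012),g1=(301,286,.035),g2=(321,282,.035),rl=(147,303,.034),rr=(655,240,.034))
W={n:at_z(s,[(p[0]/3.8+195-.4,p[1]/3.8+150-.4)],[p[2]])[0] for n,p in P.items()}
for n,w in W.items(): print(n,w.round(4))
d=W['b']-W['r'];a=np.arctan2(-d[0],d[1]);print("bolts dist",np.linalg.norm(d[:2]),"slide yaw deg",np.degrees(a))
o=(W['b']+W['r'])/2;y=d/np.linalg.norm(d);print("origin",o)
for n in 'k g1 g2 rl rr'.split(): print(n,'slide y',(W[n]-o)[:2]@y[:2])
for c in 'rb':
  v=W[c+'1']-W[c+'2'];print(c,np.linalg.norm(v),"wing ang deg",np.degrees(np.arctan2(v[1],v[0])))
print(np.linalg.norm(W['c1']-W['c2']),np.linalg.norm(W['c2']-W['c3']),(W['c1']+W['c3'])/2)
E
```

```text
r [ 0.5252 -0.2435  0.05  ]
r1 [ 0.543  -0.2519  0.05  ]
r2 [ 0.5063 -0.2352  0.05  ]
b [0.4729 0.1583 0.05  ]
b1 [0.4918 0.1533 0.05  ]
b2 [0.4541 0.1638 0.05  ]
k [ 0.5082 -0.1111  0.09  ]
c1 [0.5978 0.204  0.012 ]
c2 [ 0.6564 -0.2578  0.012 ]
c3 [ 0.4802 -0.2797  0.012 ]
c4 [0.4212 0.1819 0.012 ]
g1 [0.4903 0.0173 0.035 ]
g2 [0.4928 0.0054 0.035 ]
rl [0.4794 0.1097 0.034 ]
rr [ 0.5189 -0.1956  0.034 ]
bolts dist 0.40520545344692543 slide yaw deg 7.410174435827702
origin [ 0.49905959 -0.0426153   0.05      ]
k slide y -0.06908806057616822
g1 slide y 0.06055371282618157
g2 slide y 0.04837908519550828
rl slide y 0.15361045453855493
rr slide y -0.15423890318696254
r 0.040362449119287803 wing ang deg -24.388634124131716
b 0.03920754343704616 wing ang deg -15.561052503344094
0.4655064415945487 0.17759599331303882 [ 0.53898488 -0.03782798  0.012     ]
```

Call:
arm_command --targets '[0, 0, -1.3, -581, -543, 40, -1, 0, 0, -1.3, -581, -543, 40, -1, 0, 0, -1.3, -581, -543, 40, -1, 0, 0, -1.3, -581, -543, 40, -1, 0, 0, -1.3, -581, -543, 40, -1, 0, 0, -1.3, -581, -543, 40, -1, 0, 0, -1.3, -581, -543, 40, -1, 0, 0, -1.3, -581, -543, 40, -1, 0, 0, -1.3, -581, -543, 40, -1, 0, 0, -1.3, -581, -543, 40, -1, 0, 0, -1.3, -581, -543, 40, -1, 0, 0, -1.3, -581, -543, 40, -1, 0, 0, -1.3, -581, -543, 40, -1, 0, 0, -1.3, -581, -543, 40, -1, 0, 0, -1.3, -581, -543, 40, -1, 0, 0, -1.3, -581, -543, 40, -1, 0, 0, -1.3, -581, -543, 40, -1, 0, 0, -1.3, -581, -543, 40, -1, 0, 0, -1.3, -581, -543, 40, -1]'

```text
time: 1.95
tool_pos: [0.5261, -0.2446, 0.1653]
ee_rot: [3.141, -0.001, 2.716]
wrist_force: [0.2, 0.1, 0.7]
width: 0.0941
finger_force: 0.0
```

```bash
cat >> h.py <<'E'
from scipy.spatial.transform import Rotation as Ro
def Ttool(o):
    T=np.eye(4);T[:3,:3]=Ro.from_euler('xyz',o["ee_rot"]).as_matrix();T[:3,3]=o["tool_pos"];return T
def wrist(n):
    import pickle
    o=robot.get_obs();s=robot.snapshot("wrist");s["T"]=Ttool(o)@np.array(s["T_tool_cam"])
    pickle.dump(s,open(n+".pkl","wb"))
    g=dict(s);g["color"]=np.clip(s["color"].astype(float)*1.6,0,255).astype(np.uint8);save(g,n+".png",None,1.5)
    print(o["time"],o["tool_pos"].round(4),np.degrees(o["ee_rot"]).round(2),o["wrist_force"].round(2),o["width"],o["finger_force"]);return s
E
python3 -c "
from h import *
s=wrist('w1');print(s['T'].round(3),s['fx'])"
```

```text
1.95 [ 0.5261 -0.2446  0.1653] [ 1.7996e+02 -6.0000e-02  1.5564e+02] [0.24 0.09 0.71] 0.09405617889887724 0.0
[[ 0.413  0.885  0.215  0.466]
 [ 0.911 -0.401 -0.097 -0.217]
 [-0.     0.236 -0.972  0.344]
 [ 0.     0.     0.     1.   ]] 301.85448709607107
```

View pics/w1.png

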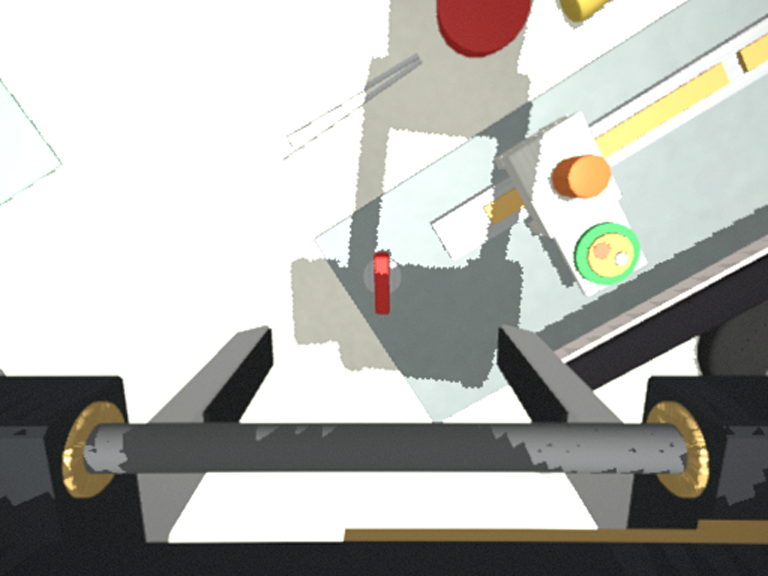

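The wrist view shows the red wing between the fingers, with its top running from (382,253) to (382,312). It is in line with the tool's x axis. The knob is at about (588,174) and the brass gap at about (736,60).

```bash
python3 - <<'E'
from h import *
import pickle
s=pickle.load(open("w1.pkl","rb"))
uv=np.array([(382,253),(382,312),(382,283),(588,174),(732,72),(741,55)])/1.5-.17
w=at_z(s,uv,[.05,.05,.05,.09,.035,.035]);print(w.round(4))
d=w[0]-w[1];print(np.degrees(np.arctan2(d[1],d[0])),np.linalg.norm(d))
R=s["T"][:3,:3]@np.array(s["T_tool_cam"])[:3,:3].T
print(R.T@(w[2]-robot.get_obs()["tool_pos"])*1e3)
E
```

```text
[[ 0.5075 -0.2378  0.05  ]
 [ 0.5442 -0.2545  0.05  ]
 [ 0.5259 -0.2461  0.05  ]
 [ 0.5087 -0.1152  0.09  ]
 [ 0.4964  0.0068  0.035 ]
 [ 0.4892  0.0141  0.035 ]]
155.5222010913986 0.04034900837959223
[ -0.55169432  -1.81925838 115.68194017]
```

Call:
arm_command --targets '[0, 0, 0, 0, -2, 60, 0.3, 0, 0, 0, 0, -2, 100, 0.3, 0, 0, 0, 0, -2, 130, 0.3, 0, 0, 0, 0, -2, 141, 0.3, 0, 0, 0, 0, -2, 141, 0.3, 0, 0, 0, 0, -2, 141, 1, 0, 0, 0, 0, -2, 141, 1, 0, 0, 0, 0, -2, 141, 1, 0, 0, 0, 0, -2, 141, 1, 0, 0, 0, 0, -2, 141, 1]'

```text
time: 3.0
tool_pos: [0.526, -0.2478, 0.0252]
ee_rot: [-3.142, 0.001, 2.715]
wrist_force: [-0.9, -0.3, -0.4]
width: 0.0175
finger_force: 0.0
```

Call:
arm_command --targets '[0, 0, 0, 0, 0, 0, 1, 0, 0, 0, 0, 0, 0, 1, 0, 0, 0, 0, 0, 0, 1, 0, 0, 0, 0, 0, 0, 1, 0, 0, 0, 0, 0, 0, 1, 0, 0, 6, 0, 0, 0, 1, 0, 0, 12, 0, 0, 0, 1, 0, 0, 18, 0, 0, 0, 1, 0, 0, 24, 0, 0, 0, 1, 0, 0, 30, 0, 0, 0, 1]'

```text
time: 4.0
tool_pos: [0.5262, -0.2471, 0.0248]
ee_rot: [3.14, -0.0, 2.188]
wrist_force: [2.5, 3.6, 2.6]
width: 0.0097
finger_force: 30.0
```

Call:
arm_command --targets '[0, 0, 6, 0, 0, 0, 1, 0, 0, 12, 0, 0, 0, 1, 0, 0, 18, 0, 0, 0, 1, 0, 0, 24, 0, 0, 0, 1, 0, 0, 28, 0, 0, 0, 1, 0, 0, 30, 0, 0, 0, 1, 0, 0, 30, 0, 0, 0, 1, 0, 0, 30, 0, 0, 0, 1, 0, 0, 30, 0, 0, 0, 1]'

```text
time: 4.9
tool_pos: [0.5262, -0.2471, 0.0248]
ee_rot: [3.14, -0.001, 1.669]
wrist_force: [2.2, 4.8, 3.5]
width: 0.01
finger_force: 30.0
```

```bash
python3 -c "
from h import *
o=robot.get_obs();print(np.degrees(o['ee_rot']),o['wrist_force'],o['wrist_torque'],o['finger_force'])"
```

```text
[ 1.79935383e+02 -2.92342862e-02  9.56411129e+01] [2.22371285 4.75339846 3.50192513] [ 0.84678689 -0.40798118  0.23290828] 30.047826915979385
```

Call:
arm_command --targets '[0, 0, 2, 0, 0, 0, 1, 0, 0, 4, 0, 0, 0, 1, 0, 0, 4, 0, 0, 0, 1, 0, 0, 4, 0, 0, 0, 1]'

```text
time: 5.3
tool_pos: [0.5262, -0.2472, 0.0248]
ee_rot: [3.141, -0.0, 1.6]
wrist_force: [1.6, 4.2, 4.5]
width: 0.0104
finger_force: 31.8
```

```bash
python3 -c "
from h import *
o=robot.get_obs();print(np.degrees(o['ee_rot']),o['wrist_force'],o['wrist_torque'],o['finger_force'])"
```

```text
[ 1.79940817e+02 -2.42929730e-02  9.16828037e+01] [1.56166218 4.19055321 4.48610164] [ 0.80630477 -0.3855101   0.57274988] 31.809053155593574
```

Call:
arm_command --targets '[0, 0, 0, 0, 0, 0, 0.3, 0, 0, 0, 0, 0, 0, 0.3, 0, 0, 0, 0, 0, 0, 0.3, 0, 0, 0, 0, 0, -40, 0.3, 0, 0, 0, 0, 0, -90, 0.3, 0, 0, 0, 0, 0, -140, 0.3, 0, 0, -8, 45, -5, -140, 0.3, 0, 0, -16, 90, -9, -140, 0.3, 0, 0, -24, 135, -14, -140, 0.3, 0, 0, -32, 180, -19, -140, 0.3, 0, 0, -40, 225, -23, -140, 0.3, 0, 0, -48, 270, -28, -140, 0.3, 0, 0, -56, 315, -32, -140, 0.3, 0, 0, -64, 360, -37, -140, 0.3, 0, 0, -72, 395, -41, -140, 0.3, 0, 0, -72.8, 408, -42, -140, 0.3, 0, 0, -72.8, 408, -42, -140, 0.3, 0, 0, -72.8, 408, -42, -140, 0.3]'

```text
time: 7.1
tool_pos: [0.4726, 0.1579, 0.1642]
ee_rot: [-3.14, 0.0, 2.867]
wrist_force: [0.8, -0.8, 0.0]
width: 0.033
finger_force: 0.0
```

```bash
python3 -c "
from h import *
s=wrist('w2')"
```

```text
7.1 [0.4726 0.1579 0.1642] [-1.7992e+02  1.0000e-02  1.6425e+02] [ 0.81 -0.78  0.02] 0.03303377038250474 0.0
```

View pics/w2.png

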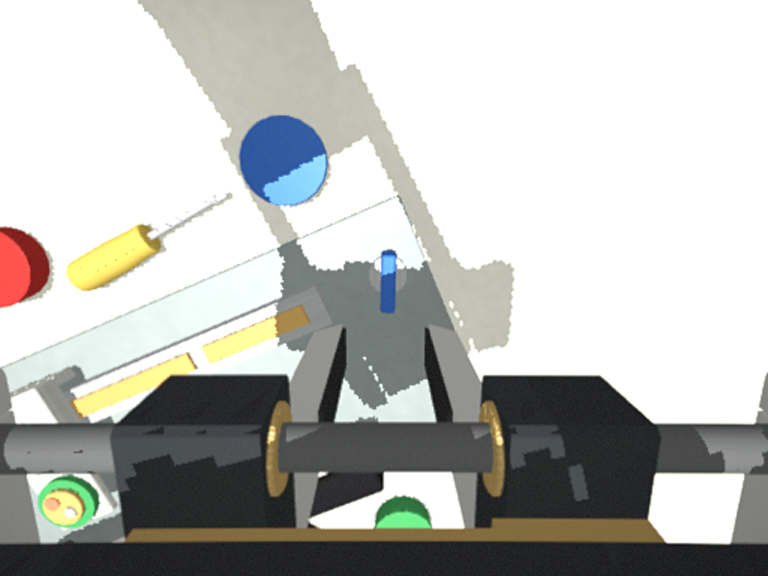

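The blue wing top runs from (389,252) to (388,312), between the fingers. The brass gap is centred at about (199,356).

```bash
python3 - <<'E'
from h import *
import pickle
s=pickle.load(open("w2.pkl","rb"))
uv=np.array([(389,252),(388,312),(388.5,282),(192,361),(206,354)])/1.5-.17
w=at_z(s,uv,[.05,.05,.05,.035,.035]);print(w.round(4))
d=w[0]-w[1];print(np.degrees(np.arctan2(d[1],d[0])),np.linalg.norm(d))
R=s["T"][:3,:3]@np.array(s["T_tool_cam"])[:3,:3].T
print(R.T@(w[2]-robot.get_obs()["tool_pos"])*1e3)
r=np.array([.5262,-.2471]);b=w[2,:2];y=(b-r)/np.linalg.norm(b-r);print(np.linalg.norm(b-r),np.degrees(np.arctan2(y[1],y[0])))
print([(q-(b+r)/2)@y for q in (w[3,:2],w[4,:2],np.array([.5087,-.1152]),np.array([.5082,-.1111]))])
E
```

```text
[[0.4537 0.166  0.05  ]
 [0.4929 0.1543 0.05  ]
 [0.473  0.1602 0.05  ]
 [0.4943 0.0059 0.035 ]
 [0.492  0.0176 0.035 ]]
163.4045811943369 0.040879862676312974
[  0.48410748   2.76111688 114.29631757]
0.4107798874752391 97.44079401516372
[np.float64(0.049579170679317955), np.float64(0.06149193676684323), np.float64(-0.07233436754017401), np.float64(-0.06820414196783102)]
```

Call:
arm_command --targets '[0, 0, 0, 0, 3, 50, 0.4, 0, 0, 0, 0, 3, 95, 0.4, 0, 0, 0, 0, 3, 130, 0.4, 0, 0, 0, 0, 3, 139, 0.4, 0, 0, 0, 0, 3, 139, 0.4, 0, 0, 0, 0, 3, 139, 1, 0, 0, 0, 0, 3, 139, 1, 0, 0, 0, 0, 3, 139, 1, 0, 0, 0, 0, 3, 139, 1, 0, 0, 0, 0, 3, 139, 1, 0, 0, 0, 0, 3, 139, 1, 0, 0, 0, 0, 3, 139, 1, 0, 0, 0, 0, 3, 139, 1, 0, 0, 6, 0, 3, 139, 1, 0, 0, 12, 0, 3, 139, 1, 0, 0, 18, 0, 3, 139, 1, 0, 0, 24, 0, 3, 139, 1, 0, 0, 30, 0, 3, 139, 1]'

```text
time: 8.95
tool_pos: [0.4743, 0.1585, 0.0281]
ee_rot: [-3.138, 0.007, 2.341]
wrist_force: [-2.4, -10.4, 5.4]
width: 0.0097
finger_force: 30.0
```

Call:
arm_command --targets '[0, 0, 6, -2, -1, 0, 1, 0, 0, 12, -2, -1, 0, 1, 0, 0, 18, -2, -1, 0, 1, 0, 0, 24, -2, -1, 0, 1, 0, 0, 30, -2, -1, 0, 1, 0, 0, 36, -2, -1, 0, 1, 0, 0, 40, -2, -1, 0, 1, 0, 0, 42, -2, -1, 0, 1, 0, 0, 42, -2, -1, 0, 1, 0, 0, 42, -2, -1, 0, 1]'

```text
time: 9.95
tool_pos: [0.4735, 0.158, 0.0281]
ee_rot: [-3.141, 0.004, 1.615]
wrist_force: [-5.1, -6.5, 8.7]
width: 0.0106
finger_force: 31.9
```

```bash
python3 -c "
from h import *
o=robot.get_obs();print(np.degrees(o['ee_rot']),o['wrist_force'],o['wrist_torque'],o['finger_force'])"
```

```text
[-179.96108144    0.24779292   92.51578195] [-5.08008565 -6.52804129  8.74917225] [-1.16427213  1.2642584   0.63699191] 31.89017666503787
```

Call:
arm_command --targets '[0, 0, 0, 0, 0, 0, 0.3, 0, 0, 0, 0, 0, 0, 0.3, 0, 0, 0, 0, 0, 0, 0.3, 0, 0, 0, 0, 0, -40, 0.3, 0, 0, 0, 0, 0, -90, 0, 0, 0, 8, -10, 0, -120, -1, 0, 0, 16, -40, 3, -120, -1, 0, 0, 24, -70, 6, -120, -1, 0, 0, 32, -100, 9, -120, -1, 0, 0, 40, -130, 12, -120, -1, 0, 0, 48, -160, 15, -120, -1, 0, 0, 56, -190, 18, -120, -1, 0, 0, 64, -220, 21, -120, -1, 0, 0, 72, -250, 24, -120, -1, 0, 0, 80, -274, 25, -120, -1, 0, 0, 84.7, -274, 25, -120, -1, 0, 0, 84.7, -274, 25, -120, -1, 0, 0, 84.7, -274, 25, -120, -1, 0, 0, 84.7, -274, 25, -120, -1]'

```text
time: 11.85
tool_pos: [0.5104, -0.1123, 0.1456]
ee_rot: [-3.141, -0.0, 0.136]
wrist_force: [0.7, 0.3, 0.6]
width: 0.0941
finger_force: 0.0
```

```bash
python3 -c "
from h import *
s=wrist('w3')"
```

```text
11.85 [ 0.5104 -0.1123  0.1456] [-1.7999e+02 -2.0000e-02  7.8000e+00] [0.68 0.32 0.64] 0.09405600051848569 0.0
```

View pics/w3.png

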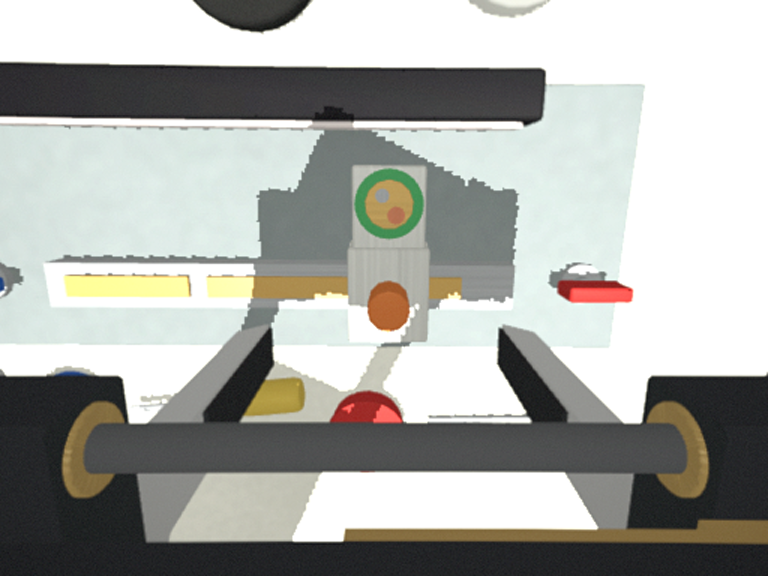

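The red wing now lies along the rail. The knob is at (389,310), midway between the open fingers, and the gap is at (198,286).

```bash
python3 - <<'E'
from h import *
import pickle
s=pickle.load(open("w3.pkl","rb"))
uv=np.array([(389,310),(189.5,286),(207,286)])/1.5-.17
w=at_z(s,uv,[.09,.035,.035]);print(w.round(4))
R=s["T"][:3,:3]@np.array(s["T_tool_cam"])[:3,:3].T
print(((w-robot.get_obs()["tool_pos"])@R*1e3).round(1))
E
```

```text
[[ 0.5116 -0.1146  0.09  ]
 [ 0.4944  0.0144  0.035 ]
 [ 0.4959  0.0031  0.035 ]]
[[   0.8    2.5   55.6]
 [   1.3 -127.7  110.6]
 [   1.3 -116.3  110.6]]
```

Call:
arm_command --targets '[0, 0, 0, 0, 2, 40, -1, 0, 0, 0, 0, 2, 75, -1, 0, 0, 0, 0, 2, 83, -1, 0, 0, 0, 0, 2, 83, -1, 0, 0, 0, 0, 2, 83, 1, 0, 0, 0, 0, 2, 83, 1, 0, 0, 0, 0, 2, 83, 1, 0, 0, 0, 0, 2, 83, 1, 0, 0, 0, 0, 2, 83, 1, 0, 0, 0, 0, 2, 83, 1, 0, 0, 0, 0, 2, 83, 1, 0, 0, 0, 0, 2, 83, 1, 0, 0, 0, 0, 2, 83, 1, 0, 0, 0, 0, 2, 83, 1, 0, 0, 0, 0, 2, 83, 1, 0, 0, 0, 0, 2, 83, 1, 0, 0, 0, 0, 2, 83, 1]'

```text
time: 13.6
tool_pos: [0.5105, -0.1148, 0.0624]
ee_rot: [-3.141, 0.0, 0.134]
wrist_force: [0.5, 0.1, -0.2]
width: 0.0238
finger_force: 30.0
```

Call:
arm_command --targets '[0, 0, 0, 0, -10, 0, 1, 0, 0, 0, 0, -22, 0, 1, 0, 0, 0, 0, -34, 0, 1, 0, 0, 0, 0, -46, 0, 1, 0, 0, 0, 0, -58, 0, 1, 0, 0, 0, 0, -70, 0, 1, 0, 0, 0, 0, -82, 0, 1, 0, 0, 0, 0, -94, 0, 1, 0, 0, 0, 0, -104, 0, 1, 0, 0, 0, 0.5, -110, 0, 1, 0, 0, 0, 0.5, -114, 0, 1, 0, 0, 0, 0.5, -114, 0, 1]'

```text
time: 14.8
tool_pos: [0.4957, -0.0013, 0.0624]
ee_rot: [-3.141, 0.0, 0.134]
wrist_force: [-0.2, 0.5, -2.1]
width: 0.0233
finger_force: 30.0
```

Call:
arm_command --targets '[0, 0, 0, 0, -1, 0, 1, 0, 0, 0, 0, -2, 0, 1, 0, 0, 0, 0, -3, 0, 1, 0, 0, 0, 0, -4, 0, 1, 0, 0, 0, 0, -5, 0, 1, 0, 0, 0, 0, -5, 0, 1]'

```text
time: 15.4
tool_pos: [0.4951, 0.0034, 0.0624]
ee_rot: [-3.141, 0.0, 0.134]
wrist_force: [0.9, -4.0, -3.2]
width: 0.0234
finger_force: 30.0
```

Call:
arm_command --targets '[0, 0, 0, 0, -1, 0, 1, 0, 0, 0, 0, -2, 0, 1, 0, 0, 0, 0, -2, 0, 1]'

```text
time: 15.7
tool_pos: [0.4947, 0.006, 0.0624]
ee_rot: [-3.14, 0.0, 0.134]
wrist_force: [1.2, -0.7, -2.1]
width: 0.0234
finger_force: 30.0
```

Call:
arm_command --targets '[0, 0, 0, 0, -1, 0, 1, 0, 0, 0, 0, -1, 0, 1]'

```text
time: 15.9
tool_pos: [0.4946, 0.007, 0.0624]
ee_rot: [-3.14, 0.0, 0.134]
wrist_force: [1.2, -0.7, -3.9]
width: 0.0238
finger_force: 30.0
```

Call:
arm_command --targets '[0, 0, 0, 0, -1, 0, 1, 0, 0, 0, 0, -1, 0, 1]'

```text
time: 16.1
tool_pos: [0.4945, 0.0079, 0.0624]
ee_rot: [-3.14, 0.0, 0.134]
wrist_force: [0.7, -0.0, -3.5]
width: 0.0236
finger_force: 30.0
```

Call:
arm_command --targets '[0, 0, 0, 0, -1, 0, 1, 0, 0, 0, 0, -1, 0, 1]'

```text
time: 16.3
tool_pos: [0.4944, 0.0087, 0.0624]
ee_rot: [-3.14, 0.0, 0.134]
wrist_force: [0.5, 0.6, -3.5]
width: 0.0235
finger_force: 30.0
```

Call:
arm_command --targets '[0, 0, 0, 0, -1, 0, 1, 0, 0, 0, 0, -1, 0, 1]'

```text
time: 16.5
tool_pos: [0.4942, 0.0098, 0.0624]
ee_rot: [-3.14, -0.0, 0.134]
wrist_force: [1.0, 2.1, -2.9]
width: 0.0236
finger_force: 30.0
```

Call:
arm_command --targets '[0, 0, 0, 0, -0.7, 0, 1, 0, 0, 0, 0, -0.7, 0, 1]'

```text
time: 16.7
tool_pos: [0.4942, 0.0101, 0.0624]
ee_rot: [-3.141, -0.0, 0.134]
wrist_force: [0.6, 2.3, -3.9]
width: 0.0236
finger_force: 30.0
```

Call:
arm_command --targets '[0, 0, 0, 0, -0.7, 0, 1, 0, 0, 0, 0, -0.7, 0, 1]'

```text
time: 16.9
tool_pos: [0.4942, 0.0103, 0.0624]
ee_rot: [3.141, 0.0, 0.134]
wrist_force: [1.5, -0.2, -3.9]
width: 0.0233
finger_force: 30.0
```

Call:
arm_command --targets '[0, 0, 0, 0, -0.7, 0, 1, 0, 0, 0, 0, -0.7, 0, 1]'

```text
time: 17.1
tool_pos: [0.4941, 0.0106, 0.0624]
ee_rot: [3.141, 0.0, 0.134]
wrist_force: [1.0, -1.6, -5.2]
width: 0.0232
finger_force: 30.0
```

Call:
arm_command --targets '[0, 0, 0, 0, -0.7, 0, 1, 0, 0, 0, 0, -0.7, 0, 1]'

```text
time: 17.3
tool_pos: [0.4941, 0.011, 0.0624]
ee_rot: [3.14, -0.0, 0.134]
wrist_force: [0.8, -5.0, -5.7]
width: 0.0234
finger_force: 30.0
```

Call:
arm_command --targets '[0, 0, 0, 0, -0.7, 0, 1, 0, 0, 0, 0, -0.7, 0, 1]'

```text
time: 17.5
tool_pos: [0.494, 0.0112, 0.0624]
ee_rot: [3.139, 0.0, 0.134]
wrist_force: [1.8, -4.8, -6.4]
width: 0.0236
finger_force: 30.0
```

Call:
arm_command --targets '[0, 0, 0, 0, -0.8, 0, 1, 0, 0, 0, 0, -0.8, 0, 1]'

```text
time: 17.7
tool_pos: [0.494, 0.0114, 0.0624]
ee_rot: [3.138, -0.0, 0.134]
wrist_force: [3.5, -7.7, -6.4]
width: 0.023
finger_force: 30.0
```

Call:
arm_command --targets '[0, 0, 0, 0, -0.8, 0, 1, 0, 0, 0, 0, -0.8, 0, 1]'

```text
time: 17.9
tool_pos: [0.494, 0.0116, 0.0624]
ee_rot: [3.136, -0.0, 0.134]
wrist_force: [3.0, -9.2, -6.3]
width: 0.0234
finger_force: 30.0
```

Call:
arm_command --targets '[0, 0, 0, 0, 1.2, 0, 1, 0, 0, 0, 0, 2.4, 0, 1, 0, 0, 0, 0, 2.4, 0, 1, 0, 0, 0, 0, 2.4, 0, 1, 0, 0, 0, 0, 2.4, 0, 1]'

```text
time: 18.4
tool_pos: [0.494, 0.0112, 0.0624]
ee_rot: [3.14, 0.0, 0.134]
wrist_force: [1.6, -5.2, -6.4]
width: 0.0235
finger_force: 30.0
```

```bash
python3 -c "
from h import *
s=wrist('w4')"
```

```text
18.4 [0.494  0.0112 0.0624] [179.93   0.     7.68] [ 1.6  -5.21 -6.4 ] 0.023504293735261698 29.999171197414398
```

View pics/w4.png

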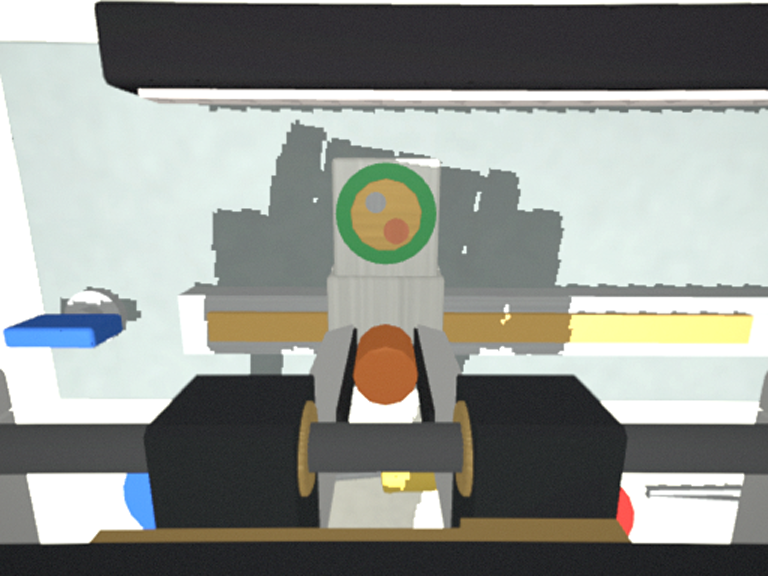

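The blue wing now lies along the rail. The knob is held at (386,365) and the gap is hidden under the carriage. I'll ease the remaining push slightly.

Call:
arm_command --targets '[0, 0, 0, 0, 1.5, 0, 1, 0, 0, 0, 0, 1.5, 0, 1, 0, 0, 0, 0, 1.5, 0, 1, 0, 0, 0, 0, 1.5, 0, 1, 0, 0, 0, 0, 1.5, 0, 1]'

```text
time: 18.95
tool_pos: [0.4941, 0.0108, 0.0624]
ee_rot: [-3.141, 0.0, 0.134]
wrist_force: [1.4, -0.1, -5.8]
width: 0.0234
finger_force: 30.0
```

```bash
python3 -c "
from bench import robot
print(robot.close_job())"
```

```text
the job is handed in; nothing more can be done
None
```

I turned the red bolt and then the blue bolt to their stops and slid the carriage until the notch held it, then handed the job in at about 19 s with the knob still gripped at 30 N; the hand-in gave no verdict, and the ball's seating is judged from the rise in push force, not seen.

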